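# Unload the specimen scale and slide it into its charging dock

### The arm

A 7-joint arm with a two-finger parallel gripper is mounted at the origin on the work surface; the furniture and walls round the work are solid. World frame = base frame: x ahead of the robot, y to its left, z up, the work surface at z = 0. Lengths are in m, angles in degrees, forces in N, time in s.
With the tool pointing down it reaches from about 0.425 to 0.875 m from the base axis. Payload 4.7 kg.
Tool frame: the origin (TCP) lies at the centre of the arm's flange, where the gripper is bolted on; the fingertips stand 182 mm ahead of it and the grasp point (between the pads) lies 164 mm ahead of it (env.grip_depth is the distance from the TCP to the grasp point, in m); z points along the fingers, y is the line along which they close (so a half turn about z gives the same grasp; the last joint's range is limited). The gripper opens to 87 mm and grips with 3 to 60 N. Pads are 19 mm wide; open, the fingers measure 117 mm over their backs; the gripper's body (75 mm by 190 mm) begins 51 mm behind the grasp point.
Start: joints at [-64.91, 18.392, -4.016, 83.108, 1.295, 78.541, -3.26], TCP at [0.267, 0.592, 0.405] pointing down, gripper open.
Joint ranges: [-163.93, 163.93], [-17.29, 119.83], [-79.2, 71.16], [3.27, 140.29], [-89.18, 269.18], [5.43, 117.66], [-154.24, 154.24]. Speed limits (degrees/s): [147.25, 147.25, 180, 180, 180, 180, 180].

### API

Orientations are given as [roll, pitch, yaw] about the fixed x, y, z axes, in that order (R = Rz(yaw) Ry(pitch) Rx(roll)).
In Python, from cell import env gives the robot as it stands. The module is installed in compiled form; this text tells all that it offers.
- The arm moves only by the tool send_rows, never from a script. Its arguments are lists of equal length, an entry for each row: "xyz": the shift along the tool's x, y, z in m, a list of three; "rotation": the turn, a rotation vector about the tool's x, y, z in rad, a list of three; "jaw": the opening, from 0 (shut) to 1 (fully open). A call has 1 to 20 rows; each row shifts and turns the commanded pose from where the row before left it, along the tool's axes as they then stand; what a row does not reach is not made up. A row lasts 1/10 s, in which the tool goes at most 50 mm and 8.59 degrees, less where a joint would pass 70% of its speed; a pose out of reach is approached as far as the arm can. A call is refused whole if a number of a shift passes 0.05 or a number of a turn 0.15, either way. A call with a gripper value outside its range is refused whole. The fingers move at their own pace and stop on an object; "newtons" is the grip in N (left out, the last holds). Time passes only in rows, so rows that do not move let the fingers close. It gives the time, the measured TCP pose, the force, the opening and the grip force at its end, in the units of the state.
- env.get_obs(): the state, without advancing time (a new reading comes with each control period).
- env.read_camera(name): name is "scene" or "side" or "wrist"; returns a dict with "image" (384x512x3 uint8, blue, green, red), "fx", "fy", "cx", "cy" (pixels), "R" (3x3) and "t" (3): a world point X has camera coordinates R X + t. Camera axes: x right, y down, z forward; pixel columns grow to the right and rows downward; lengths in m; the calibration is good to about 2 mm. The wrist camera is an equidistant fisheye: a pixel r from the principal point sees the ray r / f radians off the axis. A picture is of the moment at which its call begins. There is no depth.
- env.sign_off(): hands the job in; it is judged then, once.
The state is a dict: "time_s": time; "qpos": joint angles; "joint_velocities": joint speeds; "effort": joint torques, N m; "tool_pos": TCP position; "tool_rot": TCP orientation; "force": force on the tool from outside, world axes, zero at the start; "wrist_torque": the same for the moment, N m; "grip_width": finger opening in m; "grasp_force": force on a finger pad.
Only numpy, scipy, OpenCV 4.12 (cv2) and the standard library are available. Lean on these libraries where they do the work, as an engineer would, in place of code of your own. Each camera call takes 0.05 s, during which the arm holds its last target. There are 200 camera calls.

### The job

The specimen has been weighed. Lift the white handled pail off the scale, keep it upright, and stand it in the middle of the round green mat without dropping it. Then, keeping it flat on the table, slide the empty scale rear first into its charging dock until it is fully home against the sprung contact bar, and leave the other things standing where they are.

Things in the scene. Friction and masses are not known exactly. Their poses are not given: they have to be found in the camera images.
- pail: loose white round specimen pail with a teal lid and a stiff teal handle arching over it, 0.25 to 0.5 kg; 101 mm across the lid, 82 mm across the base; lid top 104 mm, handle top 155 mm above the base. Origin: centre of its underside, z up. It starts on the scale's steel pan.
- pail_grip (a point): middle of the pail's handle bar, 149 mm above its base. The bar is level, 13 mm thick (along the pail's x), 12 mm high, 76 mm long (along the pail's y), with 39 mm of free space under it; pinch it from above, fingers closing along the pail's x.
- scale: loose light-grey bench scale, 130 mm deep (x), 140 mm wide (y, over dark side strips), 0.7 to 1.1 kg, too wide to grasp. Housing 26 mm high with a flat front face (x = -65 mm, 4 to 26 mm up, 132 mm wide); steel pan 98 x 120 mm, top at 39 mm, centred at x = 14 mm. Origin: centre of its underside. x points from the front (display, two buttons) to the rear (brass contacts).
- scale_contacts (a point): middle of the brass contacts on the scale's rear face, 65 mm from its origin along its x, 18 mm up.
- dock: dark-grey charging dock fixed to the table: back block and two 34 mm high cheeks, 145 mm apart inside, flaring to 190 mm at the mouth, 66 mm before its origin. Sprung rollers in the cheeks click into notches in the scale's sides when home; about 10 to 15 N carries it in. Origin: where the scale's origin is when home, the scale's x along the dock's x. x points from the mouth to the back block.
- dock_contacts (a point): where the scale's contacts are when it is home: 65 mm from the dock's origin along its x, 18 mm up.
- dock_bar (a joint): travel (m) of the dock's sprung contact bar: 0 when free, grows as the scale's rear presses it; about 0.007 when the scale is home.
- mat: round green bench mat fixed to the table, 142 mm across, 4 mm thick. Origin: centre of its underside.
- stain_red: bystander: 98 mm high dropper bottle with a red cap, 37 mm across. Origin: centre of its underside.
- timer: bystander: white lab timer standing on its base, 28 x 66 mm, 50 mm high. Origin: centre of its underside.
- vial: bystander: clear glass vial with a white cap, 29 mm across, 59 mm high. Origin: centre of its underside.

How it is judged (in metres and radians):
On the way:
1. the pail stands upright and released on the round mat (horizontal distance between pail and mat below 0.028 m and height (world z) of pail below 0.01 m and angle between pail's own z axis and vertical below 0.08 rad and contact force between the fingers and pail below 0.05 N and linear speed of pail below 0.02 m/s), for 0.2 s.
At the end, for the whole second after the job is handed in: The pail stands upright and released on the mat, its centre within 28 mm of the mat's centre; the scale lies flat in the dock, its rear contacts within 4 mm of their home point, pressing the sprung bar in by more than 4 mm, and its axis within 0.05 rad of the dock's; both are at rest (all of step 1 and horizontal distance between scale_contacts and dock_contacts below 0.004 m and value of joint dock_bar above 0.004 m and angle between the x axis of scale and the x axis of dock, either way round below 0.05 rad and height (world z) of scale below 0.004 m and angle between scale's own z axis and vertical below 0.04 rad and linear speed of scale below 0.02 m/s); the robot touches nothing.
It fails at once if the pail is tipped by more than about 30 degrees (angle between pail's own z axis and vertical above 0.52 rad).
It fails at once if the pail is dropped (moves faster than 0.45 m/s while the fingers do not hold it) (linear speed of pail above 0.45 m/s and contact force between the fingers and pail below 0.2 N).
It fails at once if the scale is moved more than 30 mm while the pail still stands on it (distance of scale from where it was at the start of the episode above 0.03 m and contact force between pail and scale above 0.3 N).
It fails at once if the scale is lifted or tilted off the table instead of slid (12 mm or 0.15 rad) (height (world z) of scale above 0.012 m or angle between scale's own z axis and vertical above 0.15 rad).
It fails at once if a bystander is moved by more than 30 mm or knocked over (distance of any of stain_red, timer, vial from where it was at the start of the episode above 0.03 m or angle between any of stain_red, timer, vial's own z axis and vertical above 0.5 rad).
It also fails if it takes over 66 s, if anything falls off the work surface, if the arm or the gripper's body presses on something with over 40 N, if the wrist force passes 120 N, or if a joint passes its speed limit or range.

## Working session

There is one attempt and no reset: what is moved stays moved. The work goes in short steps, Python scripts to look and compute and a tool call to move; the robot and the scene stay as the last step left them, time stands still between calls to the robot, and variables do not carry over. Pictures are saved under pics/ and viewed, at most 10 in all, crops included, and the job is handed in when it is done.

Besides the shell and the picture viewer there is one more tool, called after ">>>" as name(argument=value, ...), one argument or row to a line, values as JSON. send_rows: Moves the arm, as the interface text tells. Its arguments: {"type":"object","properties":{"xyz":{"type":"array"},"rotation":{"type":"array"},"jaw":{"type":"array"},"newtons":{"type":"number"}},"required":["xyz","rotation","jaw"]}

```bash
mkdir -p pics; cat > h.py <<'E'
import numpy as np, cv2
from cell import env
def snap(n):
    c=env.read_camera(n); return c
def ray(c,u,v,fish=False):
    a=(u-c['cx'])/c['fx']; b=(v-c['cy'])/c['fy']
    if fish:
        r=np.hypot(a,b); d=np.array([a/r*np.sin(r),b/r*np.sin(r),np.cos(r)]) if r>1e-9 else np.array([0,0,1.])
    else: d=np.array([a,b,1.])
    R=np.array(c['R']);t=np.array(c['t'])
    o=-R.T@t; d=R.T@d; return o,d/np.linalg.norm(d)
def onz(c,u,v,z,fish=False):
    o,d=ray(c,u,v,fish); return o+d*(z-o[2])/d[2]
def tri(*rays):
    A=np.zeros((3,3));b=np.zeros(3)
    for o,d in rays:
        P=np.eye(3)-np.outer(d,d);A+=P;b+=P@o
    x=np.linalg.solve(A,b); return x,[np.linalg.norm((np.eye(3)-np.outer(d,d))@(x-o)) for o,d in rays]
E
python3 - <<'E'
from h import *
import pickle
print(env.get_obs(), env.grip_depth)
cs={n:snap(n) for n in('scene','side','wrist')}
pickle.dump(cs,open('c0.pkl','wb'))
for n,c in cs.items():
    cv2.imwrite(f'pics/{n}0.png',cv2.resize(c['image'],(800,600),interpolation=cv2.INTER_CUBIC)); print(n,-np.array(c['R']).T@c['t'],c['fx'],c['cx'],c['cy'])
E
```

```text
{'time_s': 0.0, 'qpos': array([-64.90986425,  18.43886217,  -4.01619462,  83.17511525,
         1.2956741 ,  78.54235887,  -3.26178164]), 'joint_velocities': array([-0.06692641, -0.00391637,  0.04365727,  0.00641032, -0.0921701 ,
        0.01456237,  0.04035166]), 'effort': array([ 6.48045370e-04, -4.91283488e+01, -4.03469000e-01, -3.12522089e+01,
       -6.38068607e-02,  4.41410369e-02,  2.08013134e-04]), 'tool_pos': array([0.26723945, 0.59228881, 0.40366166]), 'tool_rot': array([-1.79888951e+02,  6.31968229e-03,  1.55718607e+02]), 'force': array([-0.39883723, -0.29458571, -0.02024598]), 'wrist_torque': array([ 0.04504602, -0.03817829,  0.0171203 ]), 'grasp_force': 0.0, 'grip_width': 0.08715166189469951} 0.1635
scene [-0.00329828 -0.66428213  0.9418571 ] 371.9548814534239 265.92875377464566 193.01435170598455
side [-0.00117909 -0.85299039  0.807993  ] 477.6772664820881 256.88049430054696 185.15344806092776
wrist [0.19710805 0.62281545 0.38332532] 297.3186396354542 255.50350779013542 194.72868645997616
```

View pics/scene0.png

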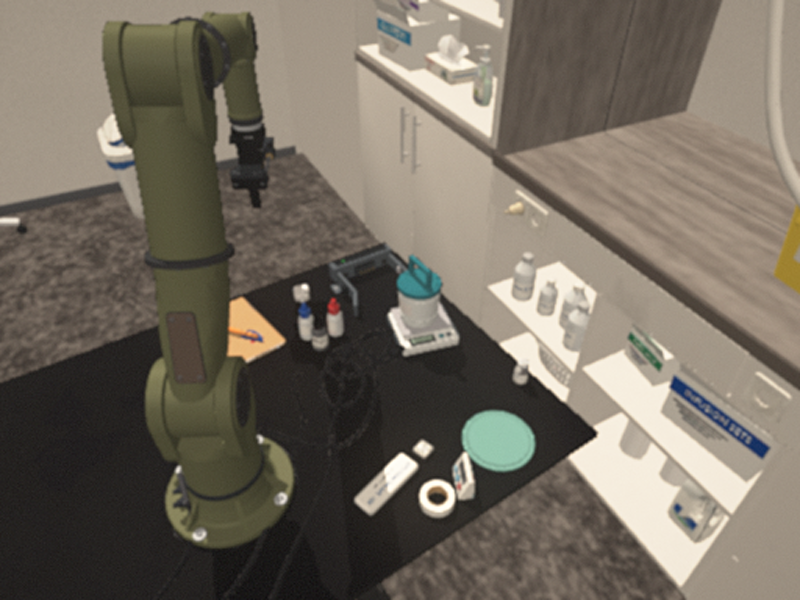

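View pics/side0.png

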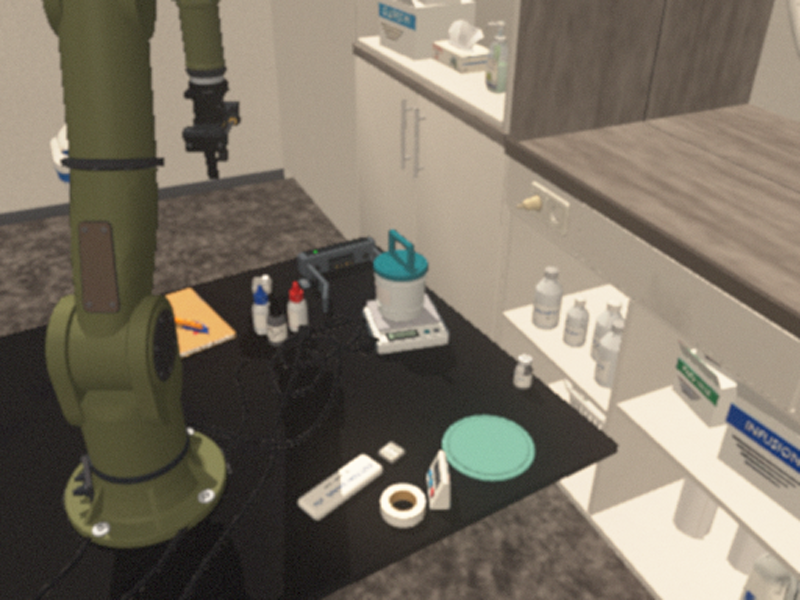

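View pics/wrist0.png

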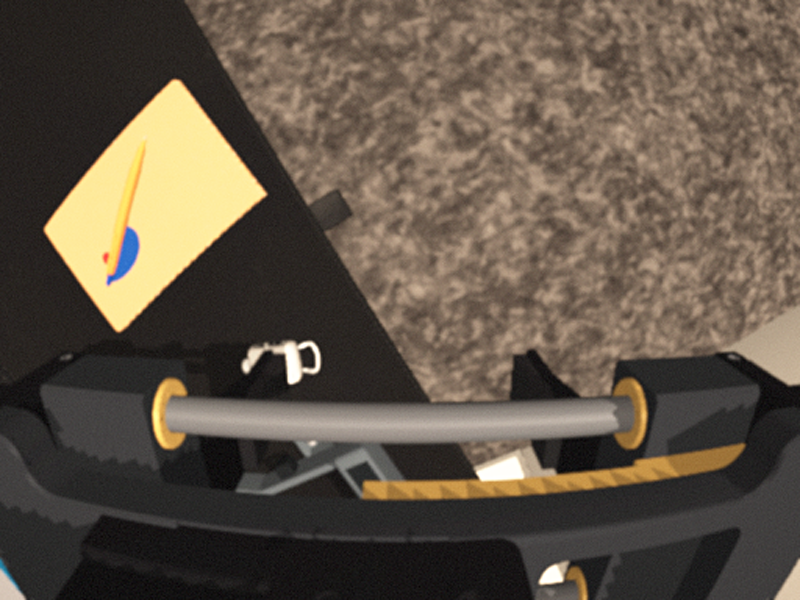

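The scene and side pictures show the pail on the scale, at about (420,300) in scene and (400,290) in side. The dock is behind it at about (365,270) and (340,260). The mat is at (498,440) and (488,447), the timer at (462,477), the vial at (521,372) and the red bottle at (335,318). The wrist picture shows only the notepad and part of the dock. Next I'll enlarge the scale and dock in both fixed views.

```bash
python3 - <<'E'
from h import *
import pickle
cs=pickle.load(open('c0.pkl','rb'))
for n,x,y in(('scene',202,154),('side',190,146)):
    im=cs[n]['image'][y:y+75,x:x+100]; im=cv2.resize(im,(800,600),interpolation=cv2.INTER_CUBIC)
    im=np.clip(im.astype(float)*1.4,0,255).astype('uint8'); cv2.imwrite(f'pics/{n}_crop.png',im)
E
```

```text
(no output)
```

View pics/scene_crop.png

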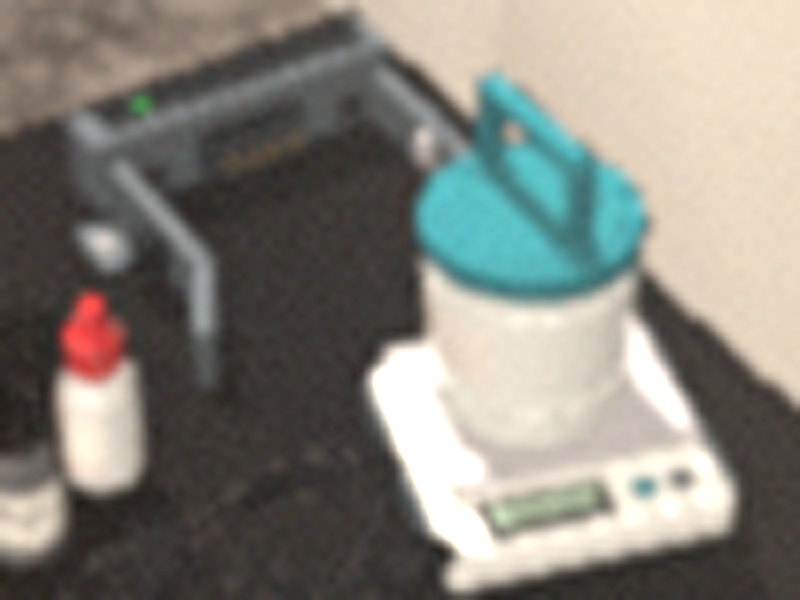

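View pics/side_crop.png

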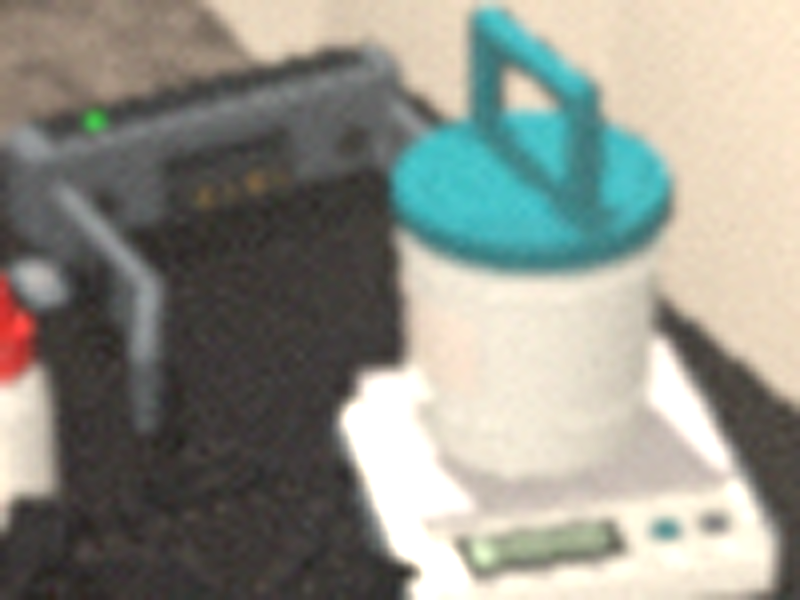

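The crops show the handle bar top ends at scene (490,78)/(588,158) and side (488,18)/(590,92). The lid centres are at about (530,215) and (532,185). The dock's left cheek bends at (207,262) and (155,285).

```bash
cat >> h.py <<'E'
OFF={'scene':(202,154),'side':(190,146)}
def cr(cs,n,u,v): x,y=OFF[n]; return ray(cs[n],(u+.5)/8-.5+x,(v+.5)/8-.5+y)
def full(cs,n,u,v): return ray(cs[n],(u+.5)*.64-.5,(v+.5)*.64-.5)
E
python3 - <<'E'
from h import *
import pickle
np.set_printoptions(precision=4,suppress=True)
cs=pickle.load(open('c0.pkl','rb'))
P={'barL':((490,80),(488,18)),'barR':((588,160),(590,92)),'lid':((530,213),(532,183)),
'cheekbend':((207,262),(155,285)),'flarebot':((207,385),(150,430)),'cheekrear':((115,165),(62,188)),
'backR top':((372,48),(372,62)),'backL top':((85,130),(25,145)),'led':((140,103),(95,121)),'brass':((262,153),(243,188)),
'scale rearleft':((378,365),(352,400)),'btn teal':((645,487),(666,528)),'btn dark':((683,478),(714,521)),'disp LL':((490,532),(468,572)),'disp UR':((603,487),(612,522)), 'red top':((92,300),None)}
for k,(a,b) in P.items():
    if b is None: continue
    x,r=tri(cr(cs,'scene',*a),cr(cs,'side',*b)); print(k,x,np.round(r,4))
def hit(od,z): o,d=od; return o+d*(z-o[2])/d[2]
for k,a,b,z in [('mat',(498.5,440),(488.5,447),.004),('vial top',(521,363),(524,360),.059),('timer',(463,478),(438,482),.025),('redcap',(334,303),(296,287),.098),('scale rearleft',None,None,0)][:4]:
    print(k,tri(full(cs,'scene',*a),full(cs,'side',*b)),hit(full(cs,'scene',*a),z),hit(full(cs,'side',*b),z))
# mat by colour
from numpy.linalg import norm
for n in('scene','side'):
    im=cs[n]['image'];h=cv2.cvtColor(im,cv2.COLOR_BGR2HSV)
    m=cv2.inRange(h,(70,60,90),(95,255,255)); m[:255]=0; m[:, :280]=0;m[:,345:]=0
    k,l,st,ce=cv2.connectedComponentsWithStats(m); i=1+st[1:,4].argmax()
    v,u=np.where(l==i); pts=np.array([onz(cs[n],a,b,.004)[:2] for a,b in zip(u,v)]); 
    (c,r)=cv2.minEnclosingCircle(pts.astype('float32')); print(n,st[i],pts.mean(0),c,r)
E
```

```text
barL [0.4966 0.2473 0.1926] [0.0013 0.0013]
barR [0.5005 0.1709 0.1997] [0.0006 0.0006]
lid [0.4988 0.2139 0.1425] [0.0011 0.0011]
cheekbend [0.4063 0.3603 0.0431] [0.0011 0.0011]
flarebot [0.387  0.3202 0.0048] [0.0018 0.0018]
cheekrear [0.4006 0.4584 0.0367] [0.002 0.002]
backR top [0.5334 0.4413 0.0751] [0. 0.]
backL top [0.3912 0.4729 0.0517] [0.0015 0.0015]
led [0.425  0.4835 0.0501] [0.0014 0.0014]
brass [0.4764 0.4501 0.0234] [0.0017 0.0017]
scale rearleft [0.4499 0.2663 0.0336] [0.0009 0.0009]
btn teal [0.5135 0.1315 0.042 ] [0.001 0.001]
btn dark [0.5316 0.1295 0.0412] [0.0009 0.0009]
disp LL [0.4424 0.1429 0.0366] [0.0008 0.0008]
disp UR [0.4934 0.134  0.0487] [0.001 0.001]
mat (array([ 0.4804, -0.1466,  0.012 ]), [np.float64(0.0007948390858539332), np.float64(0.0007948390858540724)]) [ 0.4837 -0.1421  0.004 ] [ 0.4862 -0.1395  0.004 ]
vial top (array([ 0.6126, -0.0318,  0.0569]), [np.float64(0.0018860537463539979), np.float64(0.0018860537463540226)]) [ 0.609  -0.0333  0.059 ] [ 0.6131 -0.0338  0.059 ]
timer (array([ 0.3665, -0.1969,  0.0337]), [np.float64(0.0012933548034814155), np.float64(0.0012933548034814776)]) [ 0.3687 -0.1923  0.025 ] [ 0.3721 -0.1895  0.025 ]
redcap (array([0.3199, 0.2778, 0.1021]), [np.float64(0.0006963229279093707), np.float64(0.0006963229279092493)]) [0.3207 0.2823 0.098 ] [0.3225 0.2845 0.098 ]
scene [296 264  46  38 997] [ 0.4844 -0.1412] (0.48316487669944763, -0.1396206021308899) 0.07153810560703278
side [ 283  265   60   43 1974] [ 0.4858 -0.1397] (0.4859386384487152, -0.13667570054531097) 0.07338260114192963
```

The measurements agree with the text: the bar top is at 0.193–0.200 m against 0.194 expected, and the mat radius comes out at 0.072 m. The grip point is about (0.499, 0.21) and the mat about (0.485, -0.140). I'll move above the pail and then turn.

>>> send_rows(
  xyz=[
    [-0.0184,-0.0126,-0.001],
    [-0.0184,-0.0126,-0.001],
    [-0.0184,-0.0126,-0.001],
    [-0.0184,-0.0126,-0.001],
    [-0.0184,-0.0126,-0.001],
    [-0.0184,-0.0126,-0.001],
    [-0.0184,-0.0126,-0.001],
    [-0.0184,-0.0126,-0.001],
    [-0.0184,-0.0126,-0.001],
    [-0.0184,-0.0126,-0.001],
    [-0.0184,-0.0126,-0.001],
    [-0.0184,-0.0126,-0.001],
    [-0.0184,-0.0126,-0.001],
    [-0.0184,-0.0126,-0.001],
    [-0.0184,-0.0126,-0.001],
    [-0.0184,-0.0126,-0.001],
    [-0.0184,-0.0126,-0.001],
    [-0.0184,-0.0126,-0.001],
    [-0.0184,-0.0126,-0.001],
    [-0.0184,-0.0126,-0.001],
  ],
  rotation=[
    [0,0,0],
    [0,0,0],
    [0,0,0],
    [0,0,0],
    [0,0,0],
    [0,0,0],
    [0,0,0],
    [0,0,0],
    [0,0,0],
    [0,0,0],
    [0,0,0],
    [0,0,0],
    [0,0,0],
    [0,0,0],
    [0,0,0],
    [0,0,0],
    [0,0,0],
    [0,0,0],
    [0,0,0],
    [0,0,0],
  ],
  jaw=[1,1,1,1,1,1,1,1,1,1,1,1,1,1,1,1,1,1,1,1],
)

```text
time_s: 2.15
tool_pos: [0.4994, 0.2106, 0.4246]
tool_rot: [-180.0, -0.0, 155.7]
force: [0.7, -1.0, 0.1]
grip_width: 0.0871
grasp_force: 0.0
```

>>> send_rows(
  xyz=[
    [0,0,0],
    [0,0,0],
    [0,0,0],
    [0,0,0],
    [0,0,0],
    [0,0,0],
    [0,0,0],
    [0,0,0],
    [0,0,0],
    [0,0,0],
  ],
  rotation=[
    [0,0,0.14],
    [0,0,0.14],
    [0,0,0.14],
    [0,0,0.14],
    [0,0,0.14],
    [0,0,0.14],
    [0,0,0.14],
    [0,0,0.14],
    [0,0,0],
    [0,0,0],
  ],
  jaw=[1,1,1,1,1,1,1,1,1,1],
)

```text
time_s: 3.15
tool_pos: [0.499, 0.2115, 0.4246]
tool_rot: [-180.0, 0.0, 91.7]
force: [0.1, 1.2, 0.5]
grip_width: 0.0873
grasp_force: 0.0
```

```bash
python3 - <<'E'
from h import *
import pickle
o=env.get_obs();print(o['time_s'],o['tool_pos'],o['tool_rot'],o['qpos'])
c=snap('wrist');pickle.dump(c,open('w1.pkl','wb'))
im=cv2.resize(c['image'],(800,600),interpolation=cv2.INTER_CUBIC)
cv2.imwrite('pics/w1.png',np.clip(im*1.4,0,255).astype('uint8'));print(-np.array(c['R']).T@c['t'])
E
```

```text
3.15 [0.49903808 0.21147065 0.42460249] [-1.79982458e+02  6.79310926e-03  9.17425610e+01] [-40.64144769   4.49484453  15.79269085  97.48467809  -1.24914785
  78.21101765 -22.89670589]
[0.49520429 0.28625976 0.40413871]
```

View pics/w1.png

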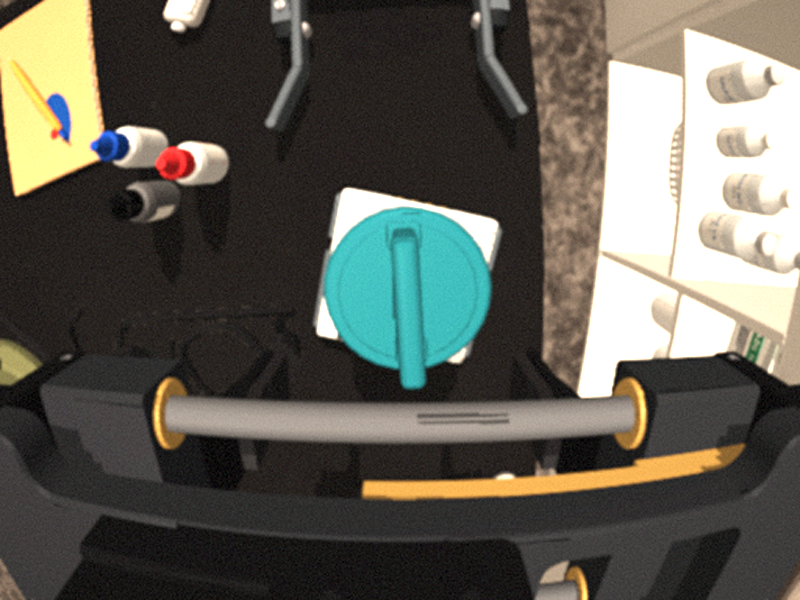

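The wrist view shows the handle bar from (402,232) to (413,385), the lid centred at (408,288), and the scale's rear edge from (345,188) to (500,222). The cheek bends are at (303,68) and (488,66), with flare tips at (273,125) and (520,113).

```bash
python3 - <<'E'
from h import *
import pickle
np.set_printoptions(precision=4,suppress=True)
c=pickle.load(open('w1.pkl','rb'));cs=pickle.load(open('c0.pkl','rb'))
w=lambda u,v:ray(c,(u+.5)*.64-.5,(v+.5)*.64-.5,True)
def hit(od,z): o,d=od; return o+d*(z-o[2])/d[2]
for k,u,v,z in [('barFar',403,230,.192),('barNear',413,386,.192),('lid',408,288,.143),('RL',345,188,.026),('RR',500,222,.026),('FL',317,333,.026),('FR',460,361,.026),
 ('LbendTop',303,68,.034),('LtipTop',273,125,.034),('RbendTop',488,66,.034),('RtipTop',520,113,.034),('Lback',298,20,.034),('Rback',483,20,.034),('red',172,163,.098)]: print(k,hit(w(u,v),z))
h1=hit(w(303,68),.034)
for k,a,b,d in [('barfar',(490,80),(488,18),(403,230)),('barnear',(588,160),(590,92),(413,386)),('Lbend',(207,262),(155,285),(303,68)),('lid',(530,213),(532,183),(408,288))]:
    print(k,tri(cr(cs,'scene',*a),cr(cs,'side',*b),w(*d)))
E
```

```text
barFar [0.4973 0.2613 0.192 ]
barNear [0.5049 0.1832 0.192 ]
lid [0.5018 0.2219 0.143 ]
RL [0.4509 0.2751 0.026 ]
RR [0.5788 0.2518 0.026 ]
FL [0.4269 0.1504 0.026 ]
FR [0.5532 0.128  0.026 ]
LbendTop [0.4153 0.3738 0.034 ]
LtipTop [0.3921 0.3271 0.034 ]
RbendTop [0.5621 0.3795 0.034 ]
RtipTop [0.5893 0.3426 0.034 ]
Lback [0.409  0.4162 0.034 ]
Rback [0.5575 0.4194 0.034 ]
red [0.3342 0.2976 0.098 ]
barfar (array([0.5004, 0.2588, 0.1852]), [np.float64(0.0017847888777551145), np.float64(0.002993154246695489), np.float64(0.003424254165474794)])
barnear (array([0.506 , 0.1822, 0.1915]), [np.float64(0.001442044785376229), np.float64(0.0016734675071129897), np.float64(0.0012153397002886293)])
Lbend (array([0.4128, 0.3754, 0.0313]), [np.float64(0.002176842670110626), np.float64(0.00208987428867493), np.float64(0.002047129695694531)])
lid (array([0.502 , 0.2204, 0.1376]), [np.float64(0.0012744252044295148), np.float64(0.0013708528738136765), np.float64(0.0002416527531764944)])
```

>>> send_rows(
  xyz=[
    [0.0085,0.0028,0],
    [0,0,0.01],
    [0,0,0.01],
    [0,0,0.01],
    [0,0,0.01],
    [0,0,0.01],
    [0,0,0.01],
    [0,0,0.008],
    [0,0,0.005],
    [0,0,0],
    [0,0,0],
    [0,0,0],
    [0,0,0],
    [0,0,0],
    [0,0,0],
    [0,0,0],
    [0,0,0],
    [0,0,0],
  ],
  rotation=[
    [0,0,-0.066],
    [0,0,0],
    [0,0,0],
    [0,0,0],
    [0,0,0],
    [0,0,0],
    [0,0,0],
    [0,0,0],
    [0,0,0],
    [0,0,0],
    [0,0,0],
    [0,0,0],
    [0,0,0],
    [0,0,0],
    [0,0,0],
    [0,0,0],
    [0,0,0],
    [0,0,0],
  ],
  jaw=[1,1,1,1,1,1,1,1,1,1,0.7,0.4,0.2,0.1,0,0,0,0],
  newtons=30,
)

```text
time_s: 5.0
tool_pos: [0.5017, 0.22, 0.3518]
tool_rot: [180.0, -0.0, 95.3]
force: [0.4, 0.4, 0.3]
grip_width: 0.031
grasp_force: 0.0
```

>>> send_rows(
  xyz=[
    [0,0,0],
    [0,0,0],
    [0,0,0],
    [0,0,0],
    [0,0,0],
    [0,0,0],
  ],
  rotation=[
    [0,0,0],
    [0,0,0],
    [0,0,0],
    [0,0,0],
    [0,0,0],
    [0,0,0],
  ],
  jaw=[0,0,0,0,0,0],
)

```text
time_s: 5.6
tool_pos: [0.5018, 0.22, 0.3518]
tool_rot: [180.0, -0.0, 95.3]
force: [0.7, -0.3, -0.2]
grip_width: 0.0124
grasp_force: 30.0
```

>>> send_rows(
  xyz=[
    [0,0,-0.003],
    [0,0,-0.006],
    [0,0,-0.01],
    [0,0,-0.01],
    [0,0,-0.01],
    [0,0,-0.01],
    [0,0,-0.01],
    [0,0,-0.006],
    [0,0,-0.003],
    [0,0,0],
    [0,0,0],
  ],
  rotation=[
    [0,0,0],
    [0,0,0],
    [0,0,0],
    [0,0,0],
    [0,0,0],
    [0,0,0],
    [0,0,0],
    [0,0,0],
    [0,0,0],
    [0,0,0],
    [0,0,0],
  ],
  jaw=[0,0,0,0,0,0,0,0,0,0,0],
)

```text
time_s: 6.7
tool_pos: [0.5016, 0.22, 0.4193]
tool_rot: [-180.0, 0.0, 95.3]
force: [-0.1, -0.0, -3.4]
grip_width: 0.0127
grasp_force: 30.0
```

>>> send_rows(
  xyz=[
    [-0.005,-0.0007,0],
    [-0.01,-0.0015,0],
    [-0.0155,-0.0022,0],
    [-0.0207,-0.003,0],
    [-0.0207,-0.003,0],
    [-0.0207,-0.003,0],
    [-0.0207,-0.003,0],
    [-0.0207,-0.003,0],
    [-0.0207,-0.003,0],
    [-0.0207,-0.003,0],
    [-0.0207,-0.003,0],
    [-0.0207,-0.003,0],
    [-0.0207,-0.003,0],
    [-0.0207,-0.003,0],
    [-0.0207,-0.003,0],
    [-0.0207,-0.003,0],
    [-0.0207,-0.003,0],
    [-0.0155,-0.0022,0],
    [-0.01,-0.0015,0],
    [-0.005,-0.0007,0],
  ],
  rotation=[
    [0,0,0],
    [0,0,0],
    [0,0,0],
    [0,0,0],
    [0,0,0],
    [0,0,0],
    [0,0,0],
    [0,0,0],
    [0,0,0],
    [0,0,0],
    [0,0,0],
    [0,0,0],
    [0,0,0],
    [0,0,0],
    [0,0,0],
    [0,0,0],
    [0,0,0],
    [0,0,0],
    [0,0,0],
    [0,0,0],
  ],
  jaw=[0,0,0,0,0,0,0,0,0,0,0,0,0,0,0,0,0,0,0,0],
)

```text
time_s: 8.7
tool_pos: [0.483, -0.1358, 0.4198]
tool_rot: [180.0, -0.0, 95.2]
force: [-0.6, 1.9, -4.1]
grip_width: 0.0125
grasp_force: 30.0
```

>>> send_rows(
  xyz=[
    [0,0,0.01],
    [0,0,0.015],
    [0,0,0.015],
    [0,0,0.01],
    [0,0,0.006],
    [0,0,0],
  ],
  rotation=[
    [0,0,0],
    [0,0,0],
    [0,0,0],
    [0,0,0],
    [0,0,0],
    [0,0,0],
  ],
  jaw=[0,0,0,0,0,0],
)

```text
time_s: 9.3
tool_pos: [0.4835, -0.1335, 0.3628]
tool_rot: [-179.9, -0.0, 95.4]
force: [-0.4, 0.7, -3.1]
grip_width: 0.0123
grasp_force: 30.0
```

```bash
python3 - <<'E'
from h import *
import pickle
o=env.get_obs();print(o['time_s'],o['tool_pos'],o['tool_rot'])
cs={n:snap(n) for n in('scene','side','wrist')};pickle.dump(cs,open('c2.pkl','wb'))
a=cs['scene']['image'][215:315,260:360];b=cs['side']['image'][215:315,255:355]
b2=[cv2.resize(i,(400,400),interpolation=cv2.INTER_CUBIC) for i in(a,b)]
cv2.imwrite('pics/mat.png',np.hstack(b2))
E
```

```text
9.3 [ 0.48347721 -0.13346878  0.36277581] [-1.79897742e+02 -1.96576748e-02  9.53636639e+01]
```

View pics/mat.png

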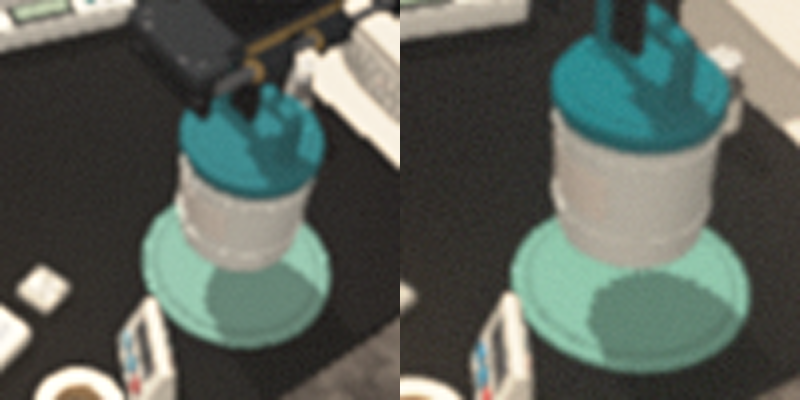

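The crops show the pail hovering over the mat, with its lid centred at about (253,138) in scene and (640,88) in side. Next I'll compare its position with the mat as seen by the same cameras.

```bash
python3 - <<'E'
from h import *
import pickle
cs=pickle.load(open('c2.pkl','rb'))
a=(253/4+260,138/4+215);b=(240/4+255,88/4+215)
print(onz(cs['scene'],*a,.153),onz(cs['side'],*b,.153),tri(ray(cs['scene'],*a),ray(cs['side'],*b)))
a=(236/4+260,265/4+215);b=(230/4+255,288/4+215)
print(onz(cs['scene'],*a,.004),onz(cs['side'],*b,.004))
E
```

```text
[ 0.47890519 -0.1417578   0.153     ] [ 0.48098993 -0.13930491  0.153     ] (array([ 0.47619132, -0.14544547,  0.15855447]), [np.float64(0.0006092901190933516), np.float64(0.0006092901190934116)])
[ 0.48445019 -0.14180597  0.004     ] [ 0.48431178 -0.14277053  0.004     ]
```

>>> send_rows(
  xyz=[
    [0,0.004,0.005],
    [0,0,0.008],
    [0,0,0.008],
    [0,0,0.008],
    [0,0,0.006],
    [0,0,0.004],
    [0,0,0.003],
    [0,0,0.001],
    [0,0,0],
  ],
  rotation=[
    [0,0,0],
    [0,0,0],
    [0,0,0],
    [0,0,0],
    [0,0,0],
    [0,0,0],
    [0,0,0],
    [0,0,0],
    [0,0,0],
  ],
  jaw=[0,0,0,0,0,0,0,0,0],
)

```text
time_s: 10.35
tool_pos: [0.4877, -0.1336, 0.3208]
tool_rot: [180.0, -0.0, 95.3]
force: [-0.7, 0.7, -3.2]
grip_width: 0.0127
grasp_force: 30.0
```

>>> send_rows(
  xyz=[
    [0,0,0.001],
    [0,0,0.001],
    [0,0,0.001],
    [0,0,0.001],
    [0,0,0],
  ],
  rotation=[
    [0,0,0],
    [0,0,0],
    [0,0,0],
    [0,0,0],
    [0,0,0],
  ],
  jaw=[0,0,0,0,0],
)

```text
time_s: 10.85
tool_pos: [0.4878, -0.1336, 0.3168]
tool_rot: [180.0, -0.0, 95.3]
force: [0.5, 0.1, -2.7]
grip_width: 0.0128
grasp_force: 30.0
```

>>> send_rows(
  xyz=[
    [0,0,0.0005],
    [0,0,0.0005],
    [0,0,0.0005],
    [0,0,0],
  ],
  rotation=[
    [0,0,0],
    [0,0,0],
    [0,0,0],
    [0,0,0],
  ],
  jaw=[0,0,0,0],
)

```text
time_s: 11.25
tool_pos: [0.4883, -0.1335, 0.3165]
tool_rot: [179.9, -0.0, 95.3]
force: [0.1, 0.9, 4.4]
grip_width: 0.0127
grasp_force: 30.0
```

>>> send_rows(
  xyz=[
    [0,0,0],
    [0,0,0],
    [0,0,0],
    [0,0,0],
    [0,0,0],
    [0,0,0],
    [0,0,0],
    [0,0,0],
  ],
  rotation=[
    [0,0,0],
    [0,0,0],
    [0,0,0],
    [0,0,0],
    [0,0,0],
    [0,0,0],
    [0,0,0],
    [0,0,0],
  ],
  jaw=[0.2,0.4,0.6,0.8,0.8,0.8,0.8,0.8],
)

```text
time_s: 12.05
tool_pos: [0.4877, -0.1336, 0.3152]
tool_rot: [180.0, -0.0, 95.3]
force: [-0.5, 0.4, 0.4]
grip_width: 0.0645
grasp_force: 0.0
```

>>> send_rows(
  xyz=[
    [0,0,-0.005],
    [0,0,-0.01],
    [0,0,-0.015],
    [0,0,-0.02],
    [0,0,-0.02],
    [0,0,-0.02],
    [0,0,0],
  ],
  rotation=[
    [0,0,0],
    [0,0,0],
    [0,0,0],
    [0,0,0],
    [0,0,0],
    [0,0,0],
    [0,0,0],
  ],
  jaw=[0.8,0.8,0.8,0.8,0.8,0.8,0.8],
)

```text
time_s: 12.75
tool_pos: [0.4885, -0.1341, 0.4089]
tool_rot: [179.6, 0.0, 95.3]
force: [0.2, -0.2, 0.4]
grip_width: 0.0696
grasp_force: 0.0
```

>>> send_rows(
  xyz=[
    [0.01,0.001,0],
    [0.02,0.002,0],
    [0.025,0.0023,0],
    [0.025,0.0023,0],
    [0.025,0.0023,0],
    [0.025,0.0023,0],
    [0.025,0.0023,0],
    [0.025,0.0023,0],
    [0.025,0.0023,0],
    [0.025,0.0023,0],
    [0.02,0.002,0],
    [0.01,0.001,0],
    [0.0035,0,0],
    [0,0,0],
    [0,0,0],
    [0,0,0],
  ],
  rotation=[
    [0,0,0],
    [0,0,0],
    [0,0,0],
    [0,0,0],
    [0,0,0],
    [0,0,0],
    [0,0,0],
    [0,0,0],
    [0,0,0],
    [0,0,0],
    [0,0,0],
    [0,0,0],
    [0,0,0],
    [0,0,0],
    [0,0,0],
    [0,0,0],
  ],
  jaw=[0.8,0.8,0.8,0.8,0.8,0.8,0.8,0.8,0.8,0.8,0.8,0.8,0.8,0.8,0.8,0.8],
)

```text
time_s: 14.35
tool_pos: [0.4876, 0.1299, 0.4053]
tool_rot: [180.0, 0.0, 95.2]
force: [0.4, 0.0, 0.9]
grip_width: 0.0698
grasp_force: 0.0
```

```bash
python3 - <<'E'
from h import *
import pickle
o=env.get_obs();print(o['time_s'],o['tool_pos'],o['tool_rot'])
cs={n:snap(n) for n in('scene','side','wrist')};pickle.dump(cs,open('c3.pkl','wb'))
im=cv2.resize(cs['wrist']['image'][:240],None,fx=1.5625,fy=1.5625,interpolation=cv2.INTER_CUBIC)
im=np.clip(im*1.4,0,255).astype('uint8')
b=np.hstack([cv2.resize(cs[n]['image'][y:y+110,x:x+200],(400,220)) for n,x,y in(('scene',200,215),('side',190,215))])
cv2.imwrite('pics/w3.png',np.vstack([im,b]))
E
```

```text
14.35 [0.48764454 0.12987034 0.40529299] [1.79995086e+02 5.52064303e-03 9.52196665e+01]
```

View pics/w3.png

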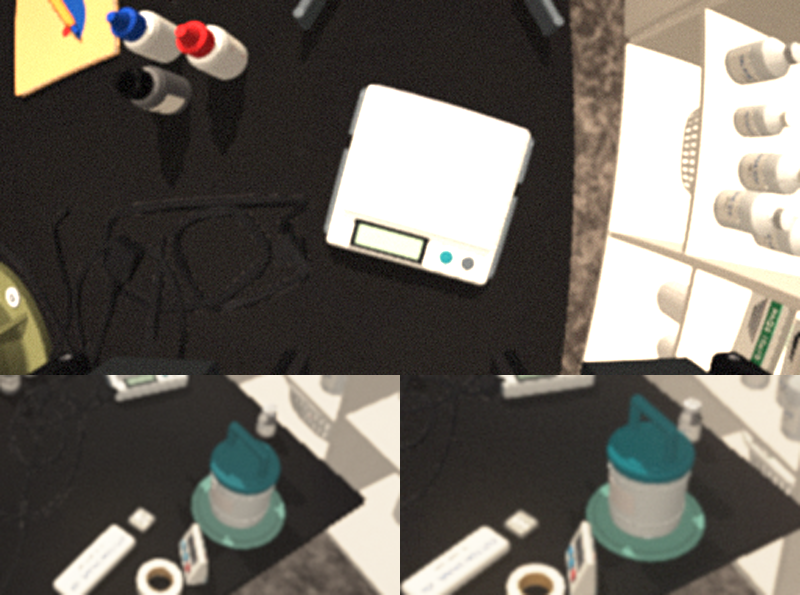

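The wrist view shows the scale's corners at (368,86), (530,130), (488,284) and (327,243). The dock's flare tips are at about (302,22) and (553,30). The bottom crops show the pail standing centred on the mat.

```bash
python3 - <<'E'
from h import *
import pickle
np.set_printoptions(precision=4,suppress=True)
c=pickle.load(open('c3.pkl','rb'))['wrist']
def w(u,v,z):return onz(c,(u+.5)*.64-.5,(v+.5)*.64-.5,z,True)[:2]
RL,RR,FR,FL=[w(*p,.026) for p in((368,86),(530,130),(488,284),(327,243))]
ang=lambda d:np.degrees(np.arctan2(d[1],d[0]))
n=np.linalg.norm
print(RL,RR,FR,FL,n(RR-RL),n(FR-FL),n(FL-RL),n(FR-RR))
print('yaw',ang(RR-RL)+90,ang(FR-FL)+90,ang(RL-FL),ang(RR-FR),'ctr',(RL+RR+FR+FL)/4,'front',(FR+FL)/2)
L,R=w(302,22,.034),w(553,30,.034);print('tips',L,R,n(R-L),ang(R-L)+90,(L+R)/2)
E
```

```text
[0.4487 0.2725] [0.5765 0.2527] [0.5576 0.1264] [0.4271 0.1476] 0.1293208956994543 0.13220291602644774 0.12677735170658172 0.12769747801792966
yaw 81.18760132339797 80.78100562434862 80.17835811061816 81.4773052952345 ctr [0.5024 0.1998] front [0.4923 0.137 ]
tips [0.3937 0.3211] [0.5866 0.3369] 0.19354301877425617 94.6793770402149 [0.4901 0.329 ]
```

>>> send_rows(
  xyz=[
    [-0.012,0.0047,0],
    [-0.012,0.0045,0],
    [-0.012,0.0045,0.01],
    [-0.0108,0.0045,0.02],
    [0,0,0.025],
    [0,0,0.025],
    [0,0,0.025],
    [0,0,0.025],
    [0,0,0.025],
    [0,0,0.02],
    [0,0,0.015],
    [0,0,0.01],
    [0,0,0.01],
    [0,0,0.005],
    [0,0,0],
    [0,0,0],
  ],
  rotation=[
    [0,0,0.012],
    [0,0,0],
    [0,0,0],
    [0,0,0],
    [0,0,0],
    [0,0,0],
    [0,0,0],
    [0,0,0],
    [0,0,0],
    [0,0,0],
    [0,0,0],
    [0,0,0],
    [0,0,0],
    [0,0,0],
    [0,0,0],
    [0,0,0],
  ],
  jaw=[0.9,0.9,0.9,0.9,0.9,0.9,0.9,0.9,0.9,0.9,0.9,0.9,0.9,0.9,0.9,0.9],
)

```text
time_s: 16.1
tool_pos: [0.5099, 0.0859, 0.1907]
tool_rot: [179.9, -0.0, 94.6]
force: [0.4, 0.8, 0.2]
grip_width: 0.0783
grasp_force: 0.0
```

>>> send_rows(
  xyz=[
    [0.008,0,0],
    [0.008,0,0],
    [0.004,0,0],
    [0.004,0,0],
    [0.004,0,0],
    [0.004,0,0],
    [0.004,0,0],
    [0.004,0,0],
    [0.004,0,0],
    [0.004,0,0],
    [0.004,0,0],
    [0.004,0,0],
    [0.004,0,0],
    [0,0,0],
  ],
  rotation=[
    [0,0,0],
    [0,0,0],
    [0,0,0],
    [0,0,0],
    [0,0,0],
    [0,0,0],
    [0,0,0],
    [0,0,0],
    [0,0,0],
    [0,0,0],
    [0,0,0],
    [0,0,0],
    [0,0,0],
    [0,0,0],
  ],
  jaw=[0.9,0.9,0.9,0.9,0.9,0.9,0.9,0.9,0.9,0.9,0.9,0.9,0.9,0.9],
)

```text
time_s: 17.5
tool_pos: [0.5044, 0.1468, 0.1901]
tool_rot: [-180.0, -0.0, 94.7]
force: [0.7, -2.0, 0.5]
grip_width: 0.0784
grasp_force: 0.6
```

```bash
python3 - <<'E'
from h import *
import pickle
o=env.get_obs();print(o['time_s'],o['tool_pos'],o['tool_rot'],o['force'])
cs={n:snap(n) for n in('scene','side','wrist')};pickle.dump(cs,open('c4.pkl','wb'))
im=cv2.resize(cs['wrist']['image'][:240],None,fx=1.5625,fy=1.5625,interpolation=cv2.INTER_CUBIC)
im=np.clip(im*1.4,0,255).astype('uint8')
b=np.hstack([cv2.resize(cs[n]['image'][y:y+75,x:x+133],(400,225),interpolation=cv2.INTER_CUBIC) for n,x,y in(('scene',190,150),('side',180,146))])
cv2.imwrite('pics/w4.png',np.vstack([im,np.clip(b*1.4,0,255).astype('uint8')]))
E
```

```text
17.5 [0.50437978 0.1468239  0.19014882] [-1.79968128e+02 -4.53177424e-02  9.47187686e+01] [ 0.68832518 -1.99871947  0.54840483]
```

View pics/w4.png

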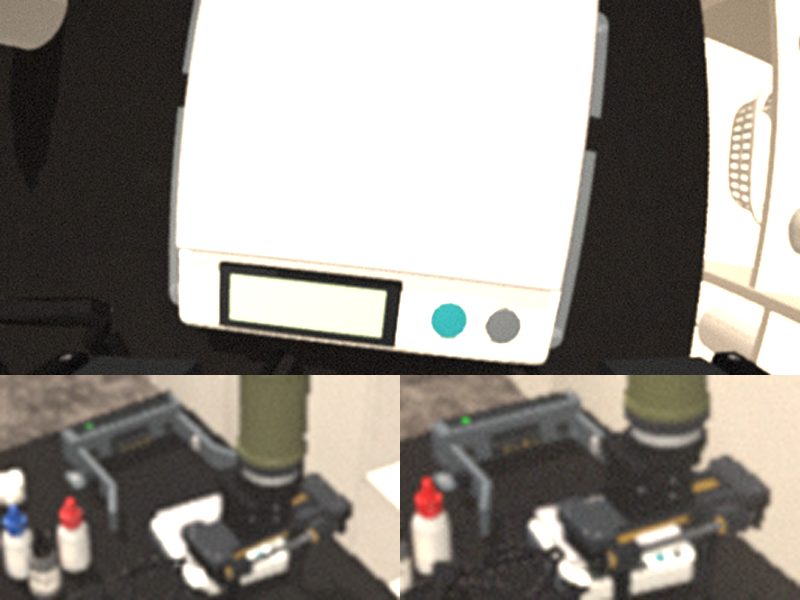

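Now the scale's front edge runs from (180,322) to (548,362) in the wrist view. It has partly turned, and the right finger is touching it.

```bash
python3 - <<'E'
from h import *
import pickle
np.set_printoptions(precision=4,suppress=True)
c=pickle.load(open('c4.pkl','rb'))['wrist']
def w(u,v,z):return onz(c,(u+.5)*.64-.5,(v+.5)*.64-.5,z,True)[:2]
A,B=w(180,324,.024),w(548,362,.024);d=B-A
y=np.degrees(np.arctan2(d[1],d[0]))+90
f=(A+B)/2;n=np.array([np.cos(np.radians(y)),np.sin(np.radians(y))])
print(A,B,np.linalg.norm(d),y,'origin',f+.065*n)
ax=np.array([-.082,.9966]);r=f+.065*n-[.4848,.395];print('along',r@ax,'lat right',r@[ax[1],-ax[0]])
# notch gaps on side strips: left(185,91) right (592,135)
P,Q=w(183,91,.012),w(594,135,.012);d=Q-P;print(P,Q,np.linalg.norm(d),np.degrees(np.arctan2(d[1],d[0]))+90)
E
```

```text
[0.4216 0.1664] [0.553  0.1636] 0.13140921230909688 88.75380278918847 origin [0.4887 0.23  ]
along -0.16478336981495809 lat right -0.009603407567785764
[0.4155 0.2497] [0.5627 0.2444] 0.14730882357187566 87.93513767188863
```

>>> send_rows(
  xyz=[
    [0.005,0,0],
    [0.005,0,0],
    [0.005,0,0],
    [0.005,0,0],
    [0.005,0.0005,0],
    [0.005,0.001,0],
    [0.005,0.0015,0],
    [0.005,0.0015,0],
    [0.005,0.0015,0],
    [0,0,0],
  ],
  rotation=[
    [0,0,0],
    [0,0,0],
    [0,0,0],
    [0,0,0],
    [0,0,0],
    [0,0,0],
    [0,0,0],
    [0,0,0],
    [0,0,0],
    [0,0,0],
  ],
  jaw=[0.9,0.9,0.9,0.9,0.9,0.9,0.9,0.9,0.9,0.9],
)

```text
time_s: 18.65
tool_pos: [0.5071, 0.1925, 0.1903]
tool_rot: [180.0, -0.1, 94.7]
force: [-1.3, -0.5, -0.9]
grip_width: 0.0784
grasp_force: 0.1
```

```bash
python3 - <<'E'
from h import *
import pickle
o=env.get_obs();print(o['time_s'],o['tool_pos'],o['tool_rot'],o['force'])
cs={n:snap(n) for n in('scene','side','wrist')};pickle.dump(cs,open('c5.pkl','wb'))
im=cv2.resize(cs['wrist']['image'][:240],None,fx=1.5625,fy=1.5625,interpolation=cv2.INTER_CUBIC)
im=np.clip(im*1.4,0,255).astype('uint8')
b=np.hstack([cv2.resize(cs[n]['image'][y:y+75,x:x+133],(400,225),interpolation=cv2.INTER_CUBIC) for n,x,y in(('scene',190,150),('side',180,146))])
cv2.imwrite('pics/w5.png',np.vstack([im,np.clip(b*1.4,0,255).astype('uint8')]))
E
```

```text
18.65 [0.50714593 0.19254351 0.19031635] [ 1.79962808e+02 -7.94098961e-02  9.46982146e+01] [-1.33136925 -0.47344235 -0.94940682]
```

View pics/w5.png

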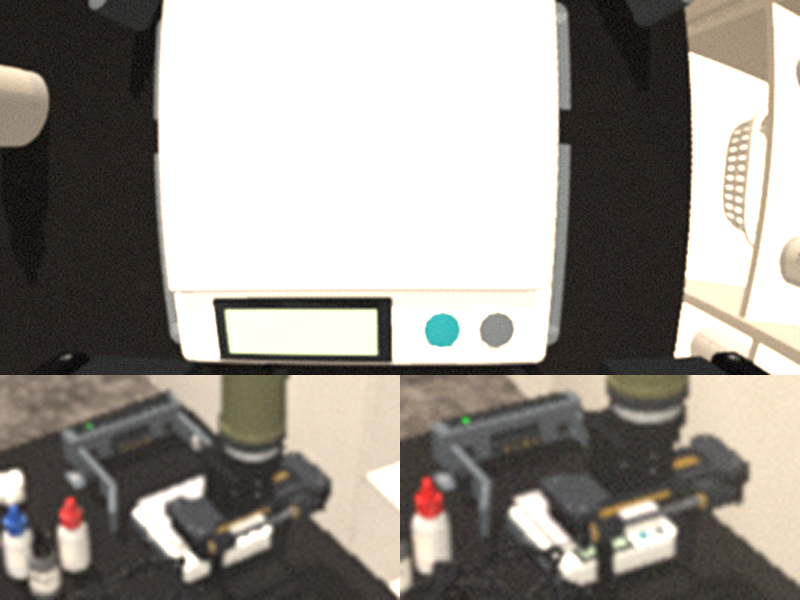

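The scale's front edge is now square to the tool, running from (180,360) to (545,360). The scale's middle is at about column 361 and the middle of the dock tips at about 390, so the scale sits about 10 mm left of the dock axis. I'll push diagonally to the right.

>>> send_rows(
  xyz=[
    [0.004,0.0005,0],
    [0.0035,0.001,0],
    [0.0035,0.001,0],
    [0.0035,0.001,0],
    [0.0035,0.001,0],
    [0.0035,0.001,0],
    [0.0035,0.001,0],
    [0,0,0],
  ],
  rotation=[
    [0,0,0],
    [0,0,0],
    [0,0,0],
    [0,0,0],
    [0,0,0],
    [0,0,0],
    [0,0,0],
    [0,0,0],
  ],
  jaw=[0.9,0.9,0.9,0.9,0.9,0.9,0.9,0.9],
)

```text
time_s: 19.6
tool_pos: [0.5118, 0.2159, 0.1905]
tool_rot: [-180.0, 0.1, 94.6]
force: [-0.8, -4.4, 2.4]
grip_width: 0.0782
grasp_force: 2.0
```

```bash
cat > meas.py <<'E'
from h import *
import pickle
np.set_printoptions(precision=4,suppress=True)
def white(c):
    g=c['image'].min(2); out=[]
    for v in(60,120,160,175):
        u=np.where(g[v,60:400]>120)[0]+60; out.append((v,u.min(),u.max(),(u.min()+u.max())/2))
    return out
def tips(c):
    im=c['image'].astype(int); # print row profile near the tips for reading
    return im
if __name__=='__main__':
    print(white(pickle.load(open('c5.pkl','rb'))['wrist']))
    o=env.get_obs();print(o['time_s'],o['tool_pos'],o['tool_rot'],o['force'])
    c=snap('wrist');pickle.dump(c,open('c6.pkl','wb'));print(white(c))
    for v in(10,20,40,60,90):
        r=np.clip(c['image'][v]*1.4,0,255).max(1).astype(int); print(v,'L',r[40:116:2],'R',r[340:450:2])
E
python3 meas.py
```

```text
[(60, np.int64(101), np.int64(356), np.float64(228.5)), (120, np.int64(102), np.int64(356), np.float64(229.0)), (160, np.int64(105), np.int64(354), np.float64(229.5)), (175, np.int64(106), np.int64(353), np.float64(229.5))]
19.6 [0.5118 0.2159 0.1905] [-179.9956    0.0641   94.6217] [-0.7843 -4.3688  2.3892]
[(60, np.int64(101), np.int64(357), np.float64(229.0)), (120, np.int64(101), np.int64(356), np.float64(228.5)), (160, np.int64(104), np.int64(354), np.float64(229.0)), (175, np.int64(106), np.int64(353), np.float64(229.5))]
10 L [ 36  39  26  35  37  33  30  21  39  42 123 141 140 134 102  79  56  46
  44  50  49  39  44  44  51  50  43  53  51  50  40 117 255 255 255 255
 255 255] R [255 255 255 255 255 255 255 255 182 161 162 144  61  15  28  22  18  16
  26  25  19  33  51  56  51  51  54  62  56  57  64  60  51  56  54  61
  67  81  99 118 131 138 137 124  43  70 169 177 179 180 176 176 180 179
 176]
20 L [ 30  40  39  30  35  35  37  77 138 137 140 130  93  68  62  40  49  50
  47  43  42  46  51  49  46  43  51  46  44  47 140 221 255 255 255 255
 255 255] R [255 255 255 25
[... 673 characters left out ...]
42
  28  16  19  23  19  23  28  29  25  29  36 117 184 255 255 255 255 255
 255 255] R [255 255 255 255 255 255 255 255 255 152 154 155 135  50  35  37  33  37
  43  37  29  40  29  28  32  28  18  23  21  25  29  22  35  30  33  36
  42  33  26  33  26  35  29  32  42  28  28 190 255 255 255 255 255 255
 255]
90 L [ 35  44  37  30  39  37  39  43  43  35  40  43  42  40  37  33  42  30
  22  28  22  23  29  36  43  28  32  35  40  39 161 255 255 255 255 255
 255 255] R [255 255 255 255 255 255 255 255 255  61  37  33  36  28  33  40  36  46
  42  42  40  37  35  39  33  37  22  46  30  37  23  28  29  21  35  37
  28  39  39  28  39  36  35  40  32  35  25  77 255 255 255 255 255 255
 255]
```

```bash
python3 - <<'E'
from meas import *
c=pickle.load(open('c6.pkl','rb'))
yaw=np.radians(94.6);ax=np.array([np.cos(yaw),np.sin(yaw)]);rt=np.array([ax[1],-ax[0]])
T=np.array([.5118,.2159])
def q(u,v,z): p=onz(c,u,v,z,True)[:2]-T; return np.array([p@ax,p@rt])*1000
for v,l,r in((10,63.5,423),(20,58.5,428)):
    a,b=q(l,v,.034),q(r,v,.034);print('flare',a,b,(a+b)/2)
for v,l,r in((60,100.5,357),(120,101,356.5),(160,104,354.5)):
    z=.026; a,b=q(l,v,z),q(r,v,z);print('scale',a,b,(a+b)/2)
E
```

```text
flare [ 138.1769 -103.9336] [134.1284  83.6974] [136.1526 -10.1181]
flare [ 132.9315 -106.9074] [128.9959  86.4156] [130.9637 -10.2459]
scale [106.8197 -82.681 ] [102.9346  48.3332] [104.8771 -17.1739]
scale [ 74.5387 -82.9992] [72.4459 48.5125] [ 73.4923 -17.2433]
scale [ 53.0165 -82.9113] [52.1041 48.527 ] [ 52.5603 -17.1921]
```

>>> send_rows(
  xyz=[
    [0.0035,0.001,0],
    [0.0035,0.001,0],
    [0.0035,0.001,0],
    [0.0035,0.001,0],
    [0.0035,0.001,0],
    [0.0035,0.001,0],
    [0.0035,0.001,0],
    [0,0,0],
  ],
  rotation=[
    [0,0,0],
    [0,0,0],
    [0,0,0],
    [0,0,0],
    [0,0,0],
    [0,0,0],
    [0,0,0],
    [0,0,0],
  ],
  jaw=[0.9,0.9,0.9,0.9,0.9,0.9,0.9,0.9],
)

```text
time_s: 20.45
tool_pos: [0.5166, 0.2413, 0.1903]
tool_rot: [-180.0, 0.0, 94.6]
force: [-0.6, -4.1, 2.4]
grip_width: 0.0784
grasp_force: 1.8
```

```bash
python3 - <<'E'
from meas import *
o=env.get_obs();print(o['time_s'],o['tool_pos'],o['tool_rot'],o['force'])
c=snap('wrist');pickle.dump(c,open('c7.pkl','wb'));print(white(c))
for v in(15,30,45,60,75):
    r=np.clip(c['image'][v]*1.4,0,255).max(1).astype(int); print(v,'L40',r[40:116:2],'R350',r[350:450:2])
E
```

```text
20.45 [0.5166 0.2413 0.1903] [-179.9951    0.0284   94.6307] [-0.5775 -4.1051  2.3685]
[(60, np.int64(100), np.int64(357), np.float64(228.5)), (120, np.int64(101), np.int64(356), np.float64(228.5)), (160, np.int64(104), np.int64(354), np.float64(229.0)), (175, np.int64(105), np.int64(353), np.float64(229.0))]
15 L40 [ 29  32  37  37  35  40  36  30  36  35  44  25  56 127 134 137 134 106
  77  60  57  49  44  47  47  50  39  53  46  44  92 200 255 255 255 255
 255 255] R350 [255 255 255 182 162 158 142  84  54  56  54  54  57  54  61  58  54  68
  91 103 127 151 147 141 128  93  29  33  37  26  36  39  42  32  39  32
  98 180 180 179 180 182 180 180 184 186 180 180 177 183]
30 L40 [ 43  33  32  35  36  43  25  32  36  91 144 144 138 110  91  64  53  50
  46  44  49  37  53  53  47  53  54  51  43  65 145 255 255 255 255 255
 255 255] R350 [255 255 255 217 147 148 149  95  46  58  54  61  57  58  56  53  57  50
  62  60  54  68  86 109 128 145 140 137 135  91  33  36  43  36  29  33
  40 148 176 172 159 165 165 170 183 176 184 189 190 182]
45 L40 [ 32  42  28  39  40  46 120 147 140 1
[... 370 characters left out ...]
  57  46  50  51  50  47  43  51  43
  49  44  56  46  43  46  29  26  26  22  12 107 197 255 255 255 255 255
 255 255] R350 [255 255 255 255 145 152 149 130  29  22  26  32  22  28  23  36  51  56
  57  54  60  57  56  56  60  54  58  62  56  81 107 114 137 142 141 142
  93  67 255 255 255 255 255 255 255 255 255 255 255 255]
75 L40 [120 142 151 141 109  82  53  43  47  54  46  57  43  49  51  47  49  49
  49  46  47  35  16  16  33  21  25  30  33 118 215 255 255 255 255 255
 255 255] R350 [255 255 255 255  92  36  36  28  33  23  23  26  29   9  22  29  26  25
  32  44  58  57  58  65  64  58  64  61  50  49  57  51  60  81 142 141
 141 141 137 141 255 255 255 255 255 255 255 255 255 255]
```

```bash
python3 - <<'E'
from meas import *
c=pickle.load(open('c7.pkl','rb'))
yaw=np.radians(94.63);ax=np.array([np.cos(yaw),np.sin(yaw)]);rt=np.array([ax[1],-ax[0]])
T=np.array([.5166,.2413])
def q(u,v,z): p=onz(c,u,v,z,True)[:2]-T; return np.array([p@ax,p@rt])*1000
for v,l,r in((15,69.5,395),(30,62,403),(45,55.5,410),(60,49.5,418)):
    a,b=q(l,v,.034),q(r,v,.034);print('flare',a,b,(a+b)/2,b-a)
for v,l,r in((20,100.5,357),(60,100,357),(120,100.5,356.5),(160,104,354.5)):
    a,b=q(l,v,.026),q(r,v,.026);print('scale',a,b,(a+b)/2)
E
```

```text
flare [134.0991 -99.2548] [127.7146  66.6691] [130.9068 -16.2929] [ -6.3845 165.9239]
flare [ 126.3846 -103.7189] [120.3032  70.7893] [123.3439 -16.4648] [ -6.0813 174.5082]
flare [ 118.6542 -107.7836] [112.9419  74.53  ] [115.7981 -16.6268] [ -5.7123 182.3136]
flare [ 110.947  -111.8033] [105.7813  79.0958] [108.3642 -16.3537] [ -5.1657 190.8991]
scale [129.7708 -83.5795] [124.4368  48.9138] [127.1038 -17.3328]
scale [106.9262 -82.8763] [102.9522  48.3794] [104.9392 -17.2485]
scale [ 74.6414 -83.1944] [72.4803 48.5415] [ 73.5609 -17.3265]
scale [ 53.1101 -82.7909] [52.1544 48.5446] [ 52.6323 -17.1232]
```

The scale is now within about 1 mm of the dock axis and parallel to it, so I'll push straight in.

>>> send_rows(
  xyz=[
    [0.004,0.0008,0],
    [0.004,0,0],
    [0.004,0,0],
    [0.004,0,0],
    [0.004,0,0],
    [0.004,0,0],
    [0.004,0,0],
    [0.004,0,0],
    [0.004,0,0],
    [0.004,0,0],
    [0,0,0],
  ],
  rotation=[
    [0,0,0],
    [0,0,0],
    [0,0,0],
    [0,0,0],
    [0,0,0],
    [0,0,0],
    [0,0,0],
    [0,0,0],
    [0,0,0],
    [0,0,0],
    [0,0,0],
  ],
  jaw=[0.9,0.9,0.9,0.9,0.9,0.9,0.9,0.9,0.9,0.9,0.9],
)

```text
time_s: 21.6
tool_pos: [0.5138, 0.2805, 0.19]
tool_rot: [-179.9, 0.1, 94.6]
force: [-1.8, -5.9, 4.2]
grip_width: 0.0783
grasp_force: 2.9
```

>>> send_rows(
  xyz=[
    [0.004,0,0],
    [0.004,0,0],
    [0.004,0,0],
    [0.004,0,0],
    [0.004,0,0],
    [0,0,0],
  ],
  rotation=[
    [0,0,0],
    [0,0,0],
    [0,0,0],
    [0,0,0],
    [0,0,0],
    [0,0,0],
  ],
  jaw=[0.9,0.9,0.9,0.9,0.9,0.9],
)

```text
time_s: 22.2
tool_pos: [0.5122, 0.3002, 0.1899]
tool_rot: [-179.9, 0.1, 94.6]
force: [-0.6, -6.2, 2.4]
grip_width: 0.0779
grasp_force: 3.1
```

>>> send_rows(
  xyz=[
    [0.003,0,0],
    [0.003,0,0],
    [0.003,0,0],
    [0.003,0,0],
    [0,0,0],
  ],
  rotation=[
    [0,0,0],
    [0,0,0],
    [0,0,0],
    [0,0,0],
    [0,0,0],
  ],
  jaw=[0.9,0.9,0.9,0.9,0.9],
)

```text
time_s: 22.7
tool_pos: [0.5114, 0.3117, 0.1898]
tool_rot: [-179.9, 0.2, 94.6]
force: [-1.6, -7.8, 4.3]
grip_width: 0.078
grasp_force: 3.5
```

>>> send_rows(
  xyz=[
    [0.002,0,0],
    [0.002,0,0],
    [0.002,0,0],
    [0,0,0],
  ],
  rotation=[
    [0,0,0],
    [0,0,0],
    [0,0,0],
    [0,0,0],
  ],
  jaw=[0.9,0.9,0.9,0.9],
)

```text
time_s: 23.1
tool_pos: [0.5109, 0.3174, 0.1899]
tool_rot: [-179.9, 0.2, 94.6]
force: [-1.3, -7.8, 4.3]
grip_width: 0.0787
grasp_force: 3.9
```

>>> send_rows(
  xyz=[
    [0.002,0,0],
    [0.002,0,0],
    [0,0,0],
  ],
  rotation=[
    [0,0,0],
    [0,0,0],
    [0,0,0],
  ],
  jaw=[0.9,0.9,0.9],
)

```text
time_s: 23.4
tool_pos: [0.5106, 0.3213, 0.1898]
tool_rot: [-179.9, 0.2, 94.6]
force: [-1.2, -7.0, 4.4]
grip_width: 0.0783
grasp_force: 4.0
```

>>> send_rows(
  xyz=[
    [0.002,0,0],
    [0.002,0,0],
    [0,0,0],
  ],
  rotation=[
    [0,0,0],
    [0,0,0],
    [0,0,0],
  ],
  jaw=[0.9,0.9,0.9],
)

```text
time_s: 23.7
tool_pos: [0.5102, 0.3259, 0.1899]
tool_rot: [-179.9, 0.1, 94.6]
force: [-1.5, -6.6, 3.5]
grip_width: 0.0784
grasp_force: 2.9
```

>>> send_rows(
  xyz=[
    [0.002,0,0],
    [0.002,0,0],
    [0,0,0],
  ],
  rotation=[
    [0,0,0],
    [0,0,0],
    [0,0,0],
  ],
  jaw=[0.9,0.9,0.9],
)

```text
time_s: 24.0
tool_pos: [0.51, 0.3292, 0.1899]
tool_rot: [-179.9, 0.2, 94.6]
force: [-1.8, -8.0, 4.2]
grip_width: 0.0788
grasp_force: 4.2
```

>>> send_rows(
  xyz=[
    [0.0015,0,0],
    [0.0015,0,0],
    [0,0,0],
  ],
  rotation=[
    [0,0,0],
    [0,0,0],
    [0,0,0],
  ],
  jaw=[0.9,0.9,0.9],
)

```text
time_s: 24.3
tool_pos: [0.5101, 0.3301, 0.1898]
tool_rot: [-179.8, 0.4, 94.5]
force: [-2.5, -13.8, 7.9]
grip_width: 0.0784
grasp_force: 6.5
```

>>> send_rows(
  xyz=[
    [0.0015,0,0],
    [0.0015,0,0],
    [0,0,0],
  ],
  rotation=[
    [0,0,0],
    [0,0,0],
    [0,0,0],
  ],
  jaw=[0.9,0.9,0.9],
)

```text
time_s: 24.6
tool_pos: [0.5103, 0.331, 0.1898]
tool_rot: [-179.7, 0.6, 94.5]
force: [-2.8, -18.1, 11.0]
grip_width: 0.0781
grasp_force: 8.9
```

>>> send_rows(
  xyz=[
    [0.0015,0,0],
    [0.0015,0,0],
    [0,0,0],
  ],
  rotation=[
    [0,0,0],
    [0,0,0],
    [0,0,0],
  ],
  jaw=[0.9,0.9,0.9],
)

```text
time_s: 24.9
tool_pos: [0.5104, 0.3317, 0.1897]
tool_rot: [-179.6, 0.9, 94.4]
force: [-2.7, -23.6, 13.0]
grip_width: 0.0787
grasp_force: 11.5
```

```bash
python3 - <<'E'
from meas import *
o=env.get_obs();print(o['time_s'],o['tool_pos'],o['force'])
c7=pickle.load(open('c7.pkl','rb'));c=snap('wrist');pickle.dump(c,open('c8.pkl','wb'));s={n:snap(n) for n in('scene','side')};pickle.dump(s,open('s8.pkl','wb'))
print(white(c))
for v in range(76,100,3): print('c7',v,c7['image'][v,20:60:2].max(1), c7['image'][v,416:440:2].max(1))
for v in range(150,245,6): print('c8',v,c['image'][v,0:110:4].max(1), c['image'][v,350:460:4].max(1))
E
```

```text
24.9 [0.5104 0.3317 0.1897] [ -2.7059 -23.6403  13.0406]
[(60, np.int64(97), np.int64(357), np.float64(227.0)), (120, np.int64(99), np.int64(356), np.float64(227.5)), (160, np.int64(102), np.int64(354), np.float64(228.0)), (175, np.int64(104), np.int64(353), np.float64(228.5))]
c7 76 [ 27  28  28  29  22  26  22  26  24  39  92 103 102  91  70  55  39  38
  36  34] [ 52  95  99 100 102 100  97 242 249 248 249 249]
c7 79 [ 28  27  28  23  25  29  22  25  42  92 108 110 101  84  61  45  36  40
  38  34] [ 40  58  96 102  98  92 161 249 248 249 248 248]
c7 82 [ 23  31  28  25  25  30  20  32  93 102  99 104 103  62  51  35  41  36
  35  33] [ 48  37  37  53  62 158 253 249 249 248 249 249]
c7 85 [ 21  24  31  25  33  23  27  40  98 105 105 105 102  50  37  31  32  35
  35  34] [ 29  28  30  27  34 198 251 248 249 249 249 249]
c7 88 [ 30  30  27  26  20  28  24  35  93 102 103 106  80  35  32  32  39  36
  36  32] [ 26  22  27  20  19 173 251 249 248 249 249 249]
c7 91 [29 27 24 26 29 24 24 26 50 92 93 71 41 31 39 38 29 36 33 38] [ 29  27  21  29  27 197 252 249 249 249 250 249]
c7 94 [2
[... 3263 characters left out ...]
198
 207 211 207 209 211 211 207 206 207 209]
c8 228 [ 23  28  21  93 206 212 202  99  24  17  61  84  15  10  70  94  46  40
  34  31  33  27  22  22  23  21  23  24] [ 35  28  27  16  17  21  20  22  25  27  41  44  75  99 101  83 225 132
 130 180 167 146 119 114 101 173 194   9]
c8 234 [ 37 198 231 226 223 214 176  26  19  14  16  12  16  27  34  35  36  29
  27  32  34  37  32  42  33  36  36  34] [28 22 25 23 19 14 15 16 20 24 32 34 35 40 36 35 32 37 33 34 36 38 34 36
 35 39 37 20]
c8 240 [226 224 223 220 134  12  15  18  16  10  16  27  30  36  34  33  32  31
  37  31  35  36  34  36  38  38  32  31] [27 29 27 29 26 19 19 21 20 24 22 28 32 33 31 35 31 36 32 30 35 32 32 32
 30 36 29 31]
```

```bash
python3 - <<'E'
from meas import *
yaw=np.radians(94.63);ax=np.array([np.cos(yaw),np.sin(yaw)]);rt=np.array([ax[1],-ax[0]])
D=np.array([.4848,.395])
def q(c,u,v,z): p=onz(c,u,v,z,True)[:2]-D; return np.array([p@ax,p@rt])*1000
c5=pickle.load(open('c5.pkl','rb'))['wrist'];c7=pickle.load(open('c7.pkl','rb'));c8=pickle.load(open('c8.pkl','rb'));c6=pickle.load(open('c6.pkl','rb'));c3=pickle.load(open('c3.pkl','rb'))['wrist']
print('tip c7 L inner/outer',q(c7,44,90,.034),q(c7,36,84,.034),'R',q(c7,423,80,.034))
# flare slope / bend in c8
for v in(150,162,168,180,192,204,216,226):
    for nm,lo,hi in(('L',40,96),('R',360,416)):
        r=c8['image'][v,lo:hi].max(1).astype(int);u=np.where(r>85)[0]+lo
        if nm=='R':u=u[u>366]
        if len(u): print(nm,v,q(c8,u.min(),v,.034),q(c8,u.max(),v,.034))
for n,c in(('c5',c5),('c7',c7),('c8',c8)):
    g=c['image'].min(2)
    for u in(130,300): 
        col=g[150:250,u].astype(int); e=150+np.where(col>90)[0].max(); print(n,u,e,q(c,u,e,.026))
E
```

```text
tip c7 L inner/outer [-60.9272 -96.5595] [ -56.567  -102.7742] R [-59.9651 101.3744]
L 150 [ -6.4149 -77.8415] [ -6.7311 -72.5011]
R 150 [-8.7195 73.4394] [-8.4748 79.8499]
L 162 [-12.8179 -78.0835] [-12.9667 -74.7007]
R 162 [-14.5194  74.9694] [-14.3354  81.4776]
L 168 [-15.9862 -79.9809] [-16.1846 -74.5212]
R 168 [-17.4357  76.8501] [-17.2803  83.4501]
L 180 [-22.4798 -83.9874] [-22.6129 -77.6545]
R 180 [-23.4025  80.2122] [-23.3216  86.4176]
L 192 [-29.221  -87.5613] [-29.2496 -81.7418]
R 192 [-29.5564  83.7726] [-29.5461  90.1632]
L 204 [-36.2262 -91.431 ] [-36.1539 -85.4126]
R 204 [-35.9274  86.9697] [-35.9987  93.5461]
L 216 [-43.5195 -94.8385] [-43.3576 -89.391 ]
R 216 [-42.5606  90.9892] [-42.8596 102.9308]
L 226 [-49.8631 -98.1899] [-49.645  -93.3649]
R 226 [-48.3191  94.4525] [-48.6775 104.104 ]
c5 130 231 [-190.9451  -65.7216]
c5 300 232 [-190.2952   28.1739]
c7 130 231 [-143.0898  -52.6034]
c7 300 233 [-143.0239   41.1726]
c8 130 232 [-54.9873 -52.3795]
c8 300 234 [-54.9441  41.163 ]
```

The force has risen to 24 N with the fingertips no longer advancing, so the scale is at a hard stop. I'll back straight off along the table and check it against the dock tips.

>>> send_rows(
  xyz=[
    [-0.003,0,0],
    [-0.003,0,0],
    [-0.003,0,0],
    [-0.004,0,0],
    [-0.005,0,0],
    [-0.01,0,0],
    [-0.01,0,0],
    [-0.01,0,0],
    [-0.01,0,0],
    [-0.01,0,0],
    [-0.01,0,0],
    [-0.01,0,0],
    [-0.005,0,0],
    [0,0,0],
    [0,0,0],
  ],
  rotation=[
    [0,0,0],
    [0,0,0],
    [0,0,0],
    [0,0,0],
    [0,0,0],
    [0,0,0],
    [0,0,0],
    [0,0,0],
    [0,0,0],
    [0,0,0],
    [0,0,0],
    [0,0,0],
    [0,0,0],
    [0,0,0],
    [0,0,0],
  ],
  jaw=[0.9,0.9,0.9,0.9,0.9,0.9,0.9,0.9,0.9,0.9,0.9,0.9,0.9,0.9,0.9],
)

```text
time_s: 26.55
tool_pos: [0.5168, 0.2479, 0.1903]
tool_rot: [180.0, -0.0, 94.7]
force: [-0.8, 0.6, 0.3]
grip_width: 0.0782
grasp_force: 0.0
```

```bash
python3 - <<'E'
from meas import *
o=env.get_obs();print(o['time_s'],o['tool_pos'],o['tool_rot'],o['force'])
c=snap('wrist');pickle.dump(c,open('c9.pkl','wb'))
yaw=np.radians(94.63);ax=np.array([np.cos(yaw),np.sin(yaw)]);rt=np.array([ax[1],-ax[0]])
D=np.array([.4848,.395])
def q(u,v,z): p=onz(c,u,v,z,True)[:2]-D; return np.array([p@ax,p@rt])*1000
g=c['image'].min(2).astype(int)
for u in(130,160,300,330):
    e=np.where(g[:200,u]>90)[0].max(); print('front',u,e,q(u,e,.026),g[e-4:e+12,u])
for v in range(40,110,4): print(v,c['image'][v,20:100:3].max(1),c['image'][v,370:450:3].max(1))
E
```

```text
26.55 [0.5168 0.2479 0.1903] [179.9881  -0.0288  94.6524] [-0.7893  0.5735  0.2946]
front 130 86 [-58.2524 -45.0038] [146 131 122 108  98  88  67  29  20  10  16  11  19  14  14  14]
front 160 84 [-58.6806 -28.6311] [133 124 108  99  95  72  43  13  16  13  15  13  18  14  17   7]
front 300 81 [-58.6645  39.6126] [143 127 113 102  98  76  53  24  11  18  15  13  13  16  16  18]
front 330 83 [-58.9051  54.4429] [137 119 107  95  91  66  28  16  15  10  19   6  12  19   8  17]
40 [ 28  28  25  27  21  23  28  25  24  21  27  29  41 104  96  86  60  39
  37  29  37  32  36  37  38  32 100] [ 44  40  39  44  44  42  41  58  80 101 100 101  63  22  33  30  24  26
 125 137 134 135 124 124 120 119 117]
44 [ 26  25  29  30  25  24  30  22  24  23  25  28  87 102  98  70  46  33
  32  35  34  38  33  31  34  35 105] [ 41  42  40  37  42  44  37  40  63  84 102 102  94  41  29  31  23  24
 232 192 147 120 119 119 123 118 123]
48 [ 29  28  24  24  23  28  31  22  21  26  26  52 107 104  76  51  34  38
  36  36  31  31  33  32  38  32 100] [ 42  45  42  43  41  40  42  46  51  73  91  96 103  86
[... 2678 characters left out ...]
37  38  37  30  33  29  34  35  31  27
 126 251 249 249 248 249 249 248 248]
100 [ 29  27  25  28  29  87 104 104  69  33  35  39  38  39  33  37  34  32
  35  14  25  22  20  13  27  27  29] [ 17  23  21  17  17  17  19   9  16  15  28  28  28  20  23  27  20  28
  95 251 248 249 249 249 249 248 248]
104 [24 27 22 30 27 28 64 50 35 30 30 32 29 32 30 35 25 19 18 25  9 17 20 18
 27 27 26] [ 17  22  17  23  20  21  18  15  14  16  33  28  24  20  28  30  25  29
 108 251 250 249 249 248 248 249 249]
108 [20 28 23 23 25 27 31 24 21 29 27 36 30 24 26 32 13 17 17 23 22 13 17 24
 31 31 25] [ 26  20  16  20  18  21  15  16  15  18  27  24  24  28  32  29  21  22
 145 250 249 249 249 248 248 249 249]
```

```bash
python3 - <<'E'
from meas import *
c=pickle.load(open('c9.pkl','rb'))
yaw=np.radians(94.65);ax=np.array([np.cos(yaw),np.sin(yaw)]);rt=np.array([ax[1],-ax[0]])
D=np.array([.4848,.395])
def q(u,v,z): p=onz(c,u,v,z,True)[:2]-D; return np.array([p@ax,p@rt])*1000
for v in(98,101,103): print('L',v,q(40,v,.034),q(45,v,.034))
for v in(91,93,95): print('R',v,q(418,v,.034),q(424,v,.034))
print('front',q(130,89,.024),q(330,85,.024))
for t in(88,80,72,60,52):
    r=c['image'][t].max(1).astype(int); 
    # inner top edges: L bright->mid drop ; R rise
    print(t,[q(u,t,.034) for u in (20+np.where(r[20:75]>85)[0].max(), 370+np.where((r[370:424]>85)&(r[370:424]<115))[0].min())])
# notch: dark gaps in strips; profile along strip cols
print('Lstrip',[int(x) for x in c['image'][0:90:2,96].max(1)],[int(x) for x in c['image'][0:90:2,99].max(1)])
print('Rstrip',[int(x) for x in c['image'][0:90:2,360].max(1)],[int(x) for x in c['image'][0:90:2,363].max(1)])
E
```

```text
L 98 [-58.2069 -99.1454] [-58.7513 -95.2779]
L 101 [-59.8753 -99.2151] [-60.4029 -95.3457]
L 103 [-60.9861 -99.2673] [-61.5026 -95.3964]
R 91 [-59.2958  99.1574] [-58.8454 102.8444]
R 93 [-60.3154  99.1806] [-59.8736 102.8684]
R 95 [-61.3337  99.2067] [-60.9006 102.8954]
front [-59.5901 -45.9272] [-59.7221  54.9298]
88 [array([-53.3398, -94.3633]), array([-57.9129,  97.9185])]
80 [array([-49.1406, -92.8105]), array([-53.9795,  96.6709])]
72 [array([-45.1908, -89.8631]), array([-50.1169,  94.8835])]
60 [array([-39.0047, -87.1018]), array([-44.4294,  91.442 ])]
52 [array([-34.9042, -85.1268]), array([-40.532 ,  89.8051])]
Lstrip [36, 34, 30, 34, 35, 30, 29, 30, 35, 36, 33, 39, 39, 37, 33, 44, 48, 47, 50, 51, 50, 54, 56, 53, 62, 57, 56, 66, 66, 63, 70, 71, 66, 77, 77, 72, 49, 31, 9, 19, 20, 12, 20, 16, 21] [57, 63, 71, 76, 80, 86, 89, 89, 93, 95, 102, 109, 103, 103, 103, 102, 104, 106, 105, 101, 102, 106, 104, 99, 109, 106, 106, 106, 104, 109, 108, 106, 123, 128, 125, 108, 109, 99, 43, 14, 20, 21, 25, 33, 27]
Rstrip [98, 97, 98, 100, 105, 104, 104, 105, 101, 106, 104, 106, 110, 106, 112, 107, 113, 110, 110, 105, 111, 109, 107, 108, 111, 109, 103, 111, 108, 111, 118, 113, 112, 105, 72, 23, 17, 12, 16, 22, 24, 17, 31, 33, 30] [41, 40, 38, 40, 44, 44, 44, 39, 43, 38, 44, 44, 43, 49, 52, 50, 55, 58, 57, 53, 40, 43, 51, 49, 46, 55, 55, 52, 54, 53, 54, 53, 53, 36, 22, 17, 20, 17, 27, 13, 17, 18, 24, 18, 28]
```

Relative to the dock tips the scale's front sits about 1 mm inside, which is the home position. To rule out spring-back, I'll touch the front again and note where contact starts.

>>> send_rows(
  xyz=[
    [0.005,0,0],
    [0.01,0,0],
    [0.01,0,0],
    [0.01,0,0],
    [0.01,0,0],
    [0.01,0,0],
    [0.01,0,0],
    [0.007,0,0],
    [0.003,0,0],
    [0,0,0],
  ],
  rotation=[
    [0,0,0],
    [0,0,0],
    [0,0,0],
    [0,0,0],
    [0,0,0],
    [0,0,0],
    [0,0,0],
    [0,0,0],
    [0,0,0],
    [0,0,0],
  ],
  jaw=[0.9,0.9,0.9,0.9,0.9,0.9,0.9,0.9,0.9,0.9],
)

```text
time_s: 27.6
tool_pos: [0.5107, 0.3227, 0.1902]
tool_rot: [180.0, 0.0, 94.7]
force: [0.4, -0.8, -0.4]
grip_width: 0.0786
grasp_force: 0.0
```

>>> send_rows(
  xyz=[
    [0.003,0,0],
    [0,0,0],
  ],
  rotation=[
    [0,0,0],
    [0,0,0],
  ],
  jaw=[0.9,0.9],
)

```text
time_s: 27.8
tool_pos: [0.5106, 0.3252, 0.1903]
tool_rot: [180.0, -0.0, 94.6]
force: [0.5, -0.2, 0.9]
grip_width: 0.0783
grasp_force: 0.0
```

>>> send_rows(
  xyz=[
    [0.003,0,0],
    [0,0,0],
  ],
  rotation=[
    [0,0,0],
    [0,0,0],
  ],
  jaw=[0.9,0.9],
)

```text
time_s: 28.0
tool_pos: [0.5103, 0.3283, 0.1903]
tool_rot: [180.0, 0.0, 94.6]
force: [-0.2, 0.5, -0.3]
grip_width: 0.0786
grasp_force: 0.0
```

>>> send_rows(
  xyz=[
    [0.003,0,0],
    [0,0,0],
  ],
  rotation=[
    [0,0,0],
    [0,0,0],
  ],
  jaw=[0.9,0.9],
)

```text
time_s: 28.2
tool_pos: [0.5105, 0.3292, 0.1902]
tool_rot: [-179.9, 0.2, 94.6]
force: [-1.1, -5.7, 2.7]
grip_width: 0.0782
grasp_force: 2.6
```

Contact starts again at 0.3285 m, the same stop as before, so the scale stayed seated. I'll back away and lift clear.

>>> send_rows(
  xyz=[
    [-0.004,0,0],
    [-0.006,0,0],
    [-0.01,0,0],
    [-0.01,0,0],
    [-0.01,0,0],
    [-0.01,0,-0.01],
    [0,0,-0.02],
    [0,0,-0.02],
    [0,0,-0.02],
    [0,0,-0.02],
    [0,0,-0.02],
    [0,0,-0.01],
    [0,0,0],
    [0,0,0],
    [0,0,0],
  ],
  rotation=[
    [0,0,0],
    [0,0,0],
    [0,0,0],
    [0,0,0],
    [0,0,0],
    [0,0,0],
    [0,0,0],
    [0,0,0],
    [0,0,0],
    [0,0,0],
    [0,0,0],
    [0,0,0],
    [0,0,0],
    [0,0,0],
    [0,0,0],
  ],
  jaw=[0.9,0.9,0.9,0.9,0.9,0.9,0.9,0.9,0.9,0.9,0.9,0.9,0.9,0.9,0.9],
)

```text
time_s: 29.7
tool_pos: [0.5137, 0.2812, 0.3091]
tool_rot: [-179.9, 0.1, 94.6]
force: [0.4, 0.8, 0.3]
grip_width: 0.0783
grasp_force: 0.0
```

```bash
python3 -c "
from cell import env
o=env.get_obs();print(o['time_s'],o['tool_pos'],o['force']);print(env.sign_off())"
```

```text
29.7 [0.5136664  0.28115616 0.30905468] [0.35485297 0.78227788 0.26986935]
the job is handed in; nothing more can be done
None
```

The job is handed in at 29.7 s, with no verdict returned: the pail was seen standing released and roughly centred on the mat, and the scale is at a hard stop that measures as its home position in the dock (bar travel could not be read directly).

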